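Pack the bouncy balls down their tube

ROBOT

A 6-joint arm with a two-finger parallel gripper is mounted at the origin on the work surface. World frame = base frame: x ahead of the robot, y to its left, z up, the work surface at z = 0. Lengths are in m, angles in rad, forces in N, time in s.
With the tool pointing down it reaches from about 0.3 to 0.775 m from the base axis. Payload 14.6 kg.
Tool frame: the origin (TCP) lies midway between the tips of the shut fingers; the grasp point (between the pads) lies 19 mm behind it; z points along the fingers, y is the line along which they close (so a half turn about z gives the same grasp; the last joint's range is limited). The gripper opens to 94 mm and grips with 3 to 60 N. Pads are 16 mm wide; open, the fingers measure 119 mm over their backs; the gripper's body (75 mm by 177 mm) begins 78 mm behind the grasp point.
Start: joints at [1.243, 0.3, 1.521, -0, 1.321, -0.067], TCP at [0.142, 0.531, 0.171] pointing down, gripper open.
Joint ranges: [-3.03, 3.03], [-0.79, 2.21], [0.23, 2.52], [-1.04, 4.18], [0, 3.07], [-2.55, 2.55]. Speed limits (rad/s): [2.22, 2.22, 2.57, 3.14, 3.14, 3.14].

INTERFACE

Orientations are given as a rotation vector (axis times angle).
In Python, from plant import arm gives the robot as it stands.
- The arm moves only by the tool move_arm, never from a script. Its argument "series" is one flat list of numbers, 5 for each row, row after row: the closure, from 0 (fully open) to 1 (shut), then the shift along the tool's x, y, z as a fraction of full scale, then the turn about the tool's z as a fraction of full scale. In form: [claw, dx, dy, dz, twist, claw, dx, dy, dz, twist, ...]. A call has 1 to 12 rows; each row is the pose to reach, as a shift and turn from the pose commanded when the call began, along the tool's axes at that moment; what a row does not reach only later rows make up. Full scale, the value 1, is 0.4 m for a shift and 2 rad for a turn. A row lasts 1/10 s, in which the tool goes at most 50 mm and 8.59 degrees, less where a joint would pass 70% of its speed; a pose out of reach is approached as far as the arm can. A call with a number of a shift or a turn outside -1 to 1 is refused whole. A call with a gripper value outside its range is refused whole. The fingers move at their own pace and stop on an object; "force" is the grip in N (left out, the last holds). Time passes only in rows, so rows that repeat a pose let the fingers close. It gives the time, the measured TCP pose, the force, the opening and the grip force at its end, in the units of the state.
- arm.read_state(): the state, without advancing time (a new reading comes with each control period).
- arm.grab_frame(name): name is "scene" or "top" or "wrist"; returns (picture, depth): 400x640x3 uint8, blue, green, red; 400x640 float32, m along the optical axis (not along the pixel's ray), 0 where there is no reading.
- arm.camera_model(name): a dict with "fx", "fy", "cx", "cy" (pixels), "extrinsics" (4x4, takes a point from camera to world coordinates); the wrist camera has in their place "T_tool_cam" (4x4, takes a point from camera to tool coordinates, whose origin is the TCP and whose axes are the flange's). Camera axes: x right, y up, looking along -z (the intrinsics and any distortion apply to the point x, -y, -z); pixel columns grow to the right and rows downward; lengths in m; the calibration is good to about 2 mm. A picture is of the moment at which its call begins: read the wrist's pose just before it. camera_model takes no time and is no camera call.
- arm.hand_in(): hands the job in; it is judged then, once.
The state is a dict: "t": time; "joints": joint angles; "qvel": joint speeds; "joint_efforts": joint torques, N m; "tcp_pos": TCP position; "orientation": TCP orientation; "force": force on the tool from outside, world axes, zero at the start; "ft_torque": the same for the moment, N m; "grip_width": finger opening in m; "grasp_force": force on a finger pad.
Only numpy, scipy, OpenCV 4.12 (cv2) and the standard library are available. Lean on these libraries where they do the work, as an engineer would, in place of code of your own. Each camera call takes 0.05 s, during which the arm holds its last target. There are 200 camera calls.

TASK

Someone's bouncy balls have stuck part-way down their clear tube. Take the wooden rhythm stick out of the desk tidy and ram the balls down with it until all three are packed firmly on the bottom with no gaps, then stand the stick back in its own pocket of the tidy and let go. Leave the other things on the table where they are.

Things in the scene. Friction and masses are not known exactly. Their poses are not given: they have to be found in the camera images.
- tube: Upright clear-plastic tube (outside 37 mm, 40 mm at the lip; bore 33 mm) fixed on a black foot (disc 90 mm across, 14 mm high) that does not shift. Origin at the centre of the foot's underside on the table, z up along the tube. The tube's floor is 14 mm, its open rim 165 mm above the table. It holds three equal dark rubber balls one above the other.
- tube_mouth (a point): Centre of the tube's open rim, 165 mm above the table; z up along the bore.
- ball_low (a joint): Height (m) of the lowest rubber ball (32 mm diameter) above its packed place: 0 = resting on the tube's floor. The balls are a tight fit: each stays where it is left and takes about 2 N to push along (so 2, 4, then 6 N as one, two, three of them move), with no spring-back. Once all are packed, the push rises steeply: 10 to 15 N shows they are firmly down.
- ball_mid (a joint): The same for the middle ball (32 mm diameter): 0 = touching the low ball when that one is on the floor.
- ball_top (a joint): The same for the top ball (32 mm diameter): 0 = touching the middle ball with all three packed; its top is then 110 mm above the table, 55 mm below the rim. At the start its top lies between 21 mm below and 7 mm above the rim, with gaps under each ball.
- ball_top_crown (a point): Uppermost point of the top ball, on the tube's axis.
- stick: Clave (hardwood rhythm stick): a plain dark wooden rod, 22 mm diameter, 180 mm long, flat ends, 40 to 75 g. Origin at the centre of its lower end, z along it to the other end. It starts standing upright in the front-corner pocket of the pine desk tidy, its upper 111 mm showing above the tidy.
- tidy: Open pine desk tidy, fixed, 90 mm (its x) by 150 mm (its y) by 75 mm high, walls 6 mm. Origin at the centre of its underside. At its +y end are two square pockets side by side in x; the -x one holds the stick, the +x one a short white glue stick (74 mm high). The long bay at the -y end holds four short pencils (up to 122 mm above the table) and an eraser.
- stick_pocket (a point): Centre of the inner floor of the stick's pocket, 6 mm above the table, at x = -21 mm, y = +50 mm in the tidy's frame; axes as the tidy's. The pocket is 36 mm (x) by 38 mm (y) and 69 mm deep.
- skittle: Bystander: wooden skittle, 46 mm across, 156 mm high, standing. Origin under its foot.
- yoyo: Bystander: steel yo-yo lying on its flat side, 56 mm across, 37 mm high. Origin under its centre.
- pencil_tin: Bystander: closed navy pencil tin, 203 mm (its x) by 78 by 31 mm high. Origin under its centre.
- watering_can: Bystander: green toy watering can, 100 mm across, 146 mm high over its handle, spout to its +x (120 mm out). Origin under its centre.
- drink_bottle: Bystander: metal drink bottle, 68 mm across, 190 mm high, standing. Origin under its foot.
- toy_car: Bystander: wooden toy car, 100 by 60 by 51 mm. Origin under its centre.
- lunch_box: Bystander: lunch box, 140 by 176 by 60 mm high. Origin under its centre.

How it is judged:
By the outcome, as a careful person would: the job done as asked, in the order asked, and still so for the second after the job is handed in, with the robot touching nothing.
It also fails if it takes over 53 s, if anything falls off the work surface, if the arm or the gripper's body presses on something with over 40 N, if the wrist force passes 120 N, or if a joint passes its speed limit or range.

## Working session

There is one attempt and no reset: what is moved stays moved. The work goes in short steps, Python scripts to look and compute and a tool call to move; the robot and the scene stay as the last step left them, time stands still between calls to the robot, and variables do not carry over. Pictures are saved under pics/ and viewed, at most 13 in all, crops included, and the job is handed in when it is done.

Besides the shell and the picture viewer there is one more tool, called after "Call:" by a JSON object that holds its "name" and its "arguments", one argument or row to a line. move_arm: Moves the arm, as the interface text tells. Its arguments: {"type":"object","properties":{"series":{"type":"array"},"force":{"type":"number"}},"required":["series"]}

```bash
mkdir -p pics
cat > h.py <<'E'
import numpy as np, cv2
from scipy.spatial.transform import Rotation as R
from plant import arm
def world(n,u,v,z=None,d=None):
    m=arm.camera_model(n)
    if n=="wrist":
        s=arm.read_state(); T=np.eye(4); T[:3,:3]=R.from_rotvec(s['orientation']).as_matrix(); T[:3,3]=s['tcp_pos']; E=T@np.array(m['T_tool_cam'])
    else: E=np.array(m['extrinsics'])
    r=np.array([(u-m['cx'])/m['fx'],-(v-m['cy'])/m['fy'],-1.])
    w=E[:3,:3]@r; o=E[:3,3]
    if d is None: d=(z-o[2])/w[2]
    return o+w*d
E
python3 - <<'E'
from h import *
for n in("scene","top"):
    p,d=arm.grab_frame(n); cv2.imwrite(f"pics/{n}0.png",p); np.save(f"pics/{n}0.npy",d)
    m=arm.camera_model(n); print({k:np.round(v,3).tolist() if not isinstance(v,str) else v for k,v in m.items()})
s=arm.read_state(); print(s)
print(arm.camera_model("wrist"))
E
```

```text
{'fx': 496.263, 'fy': 496.263, 'cx': 313.411, 'cy': 200.379, 'extrinsics': [[-0.832, -0.339, 0.439, 1.158], [0.554, -0.491, 0.672, 0.901], [-0.012, 0.802, 0.597, 0.944], [0.0, 0.0, 0.0, 1.0]]}
{'fx': 389.887, 'fy': 389.887, 'cx': 324.127, 'cy': 198.653, 'extrinsics': [[0.026, 0.986, -0.164, 0.33], [-1.0, 0.029, 0.012, -0.018], [0.017, 0.164, 0.986, 1.379], [0.0, 0.0, 0.0, 1.0]]}
{'t': 0.1, 'joints': array([ 1.24340336e+00,  3.00411420e-01,  1.52147895e+00, -2.11445160e-05,
        1.32068081e+00, -6.66055476e-02]), 'qvel': array([ 0.00228594, -0.00101667, -0.00131197,  0.00189604, -0.00058638,
       -0.00120531]), 'joint_efforts': array([ 9.25100721e-04, -5.32650268e+01, -3.53284943e+01,  7.10027735e-02,
        2.35304347e-02, -8.11878454e-05]), 'tcp_pos': array([0.14174478, 0.53116478, 0.17096228]), 'orientation': array([-4.08453575e-01, -3.11475370e+00,  1.51356342e-03]), 'force': array([ 0.60307995, -0.2141642 ,  0.21483464]), 'ft_torque': array([-0.02610521,  0.00077137,  0.00811844]), 'grasp_force': 0.0, 'grip_width': 0.09372975951104044}
{'fx': 349.9938675461144, 'fy': 349.9938675461144, 'cx': 318.3573069338742, 'cy': 200.30508866143194, 'T_tool_cam': array([[ 6.44267054e-04,  9.66988532e-01,  2.54819082e-01,
         7.33874593e-02],
       [ 9.99999628e-01, -4.77009216e-04, -7.18173740e-04,
        -1.12066704e-04],
       [-5.72914720e-04,  2.54819450e-01, -9.66988480e-01,
        -2.13153107e-01],
       [ 0.00000000e+00,  0.00000000e+00,  0.00000000e+00,
         1.00000000e+00]])}
```

View pics/top0.png

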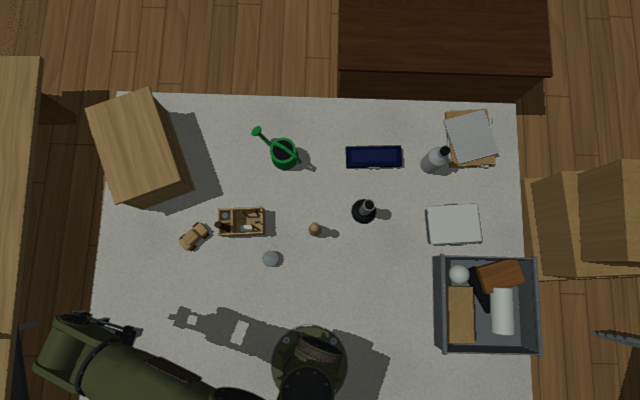

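View pics/scene0.png

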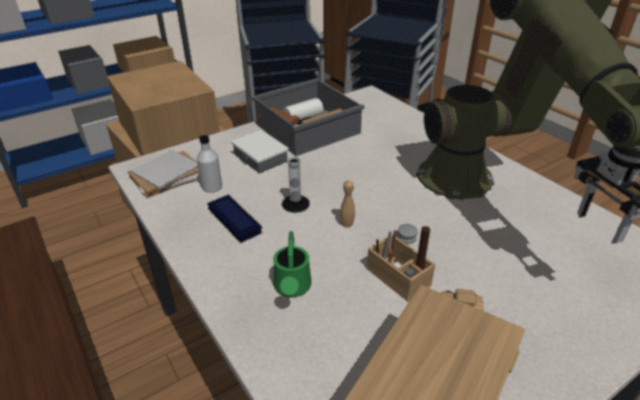

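The top view shows the tidy at about (242,222), the stick near its left end (220,225), the tube at (365,208), the skittle at (315,229) and the car at (195,236). I'll enlarge the tidy and tube.

Run:
```python
from h import *
a=cv2.imread("pics/top0.png");b=cv2.imread("pics/scene0.png")
f=lambda p,x,y,w,h,s:cv2.resize(p[y:y+h,x:x+w],None,fx=s,fy=s,interpolation=cv2.INTER_CUBIC)
A=np.hstack([f(a,205,195,70,50,5.7142857)[:285,:400],f(a,335,185,70,50,5.7142857)[:285,:400]])
B=np.hstack([f(b,360,215,80,60,5),f(b,270,145,80,60,5)])
cv2.imwrite("pics/crop1.png",np.vstack([A,B]))
print(A.shape,B.shape)
```

```text
(285, 800, 3) (300, 800, 3)
```

View pics/crop1.png

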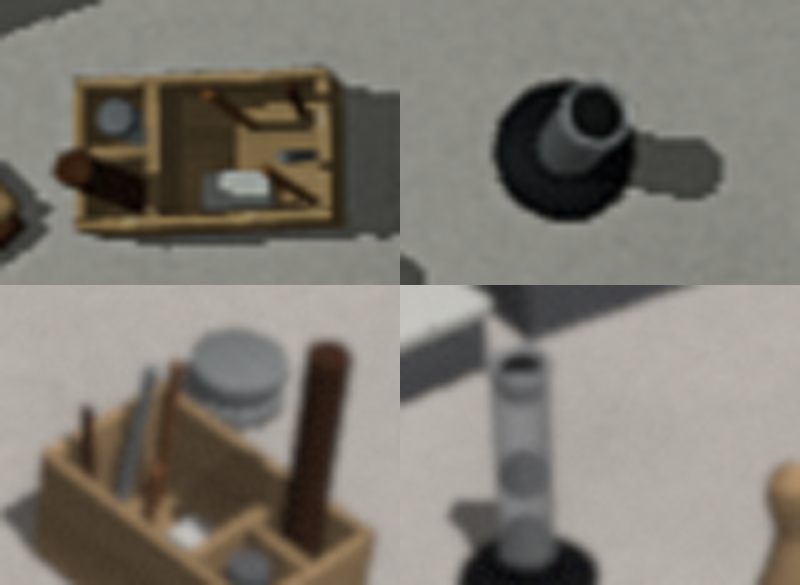

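The enlarged crops show the tidy rim corners at (218.6,208.6), (263.3,206.9), (264,234.4) and (219,235.6). The stick top is at (217.8,224.4) in top and (425.8,227.8) in scene. The tube rim is at (369,204.8) in top and (294.8,159.6) in scene.

Run:
```python
from h import *
np.set_printoptions(precision=4,suppress=True)
c=np.array([world("top",u,v,.075) for u,v in((218.6,208.6),(263.3,206.9),(264,234.4),(219,235.6))])
print("tidy corners",c,"centre",c.mean(0),[np.linalg.norm(c[i]-c[i-1]) for i in range(4)])
print("stick",world("top",217.8,224.4,.186),world("scene",425.8,227.8,.186))
print("rim",world("top",369,204.8,.165),world("scene",294.8,159.6,.165),"foot",world("top",363.9,211.25,.014))
ey=(c[0]+c[3]-c[1]-c[2])[:2]; ey/=np.linalg.norm(ey); ex=np.array([ey[1],-ey[0]])
print("ey",ey,"ex",ex,"pocket",c.mean(0)[:2]-.021*ex+.05*ey)
for n,u,v,z in(("skittle",316,226,.14),("yoyo",271,258,.037),("car",195,236,.04)): print(n,world("top",u,v,z))
s=arm.read_state();M=R.from_rotvec(s['orientation']).as_matrix();print(M)
```

```text
tidy corners [[0.5034 0.32   0.075 ]
 [0.5135 0.1705 0.075 ]
 [0.4211 0.1634 0.075 ]
 [0.4131 0.3123 0.075 ]] centre [0.4628 0.2415 0.075 ] [np.float64(0.09070573500255669), np.float64(0.14982599965182422), np.float64(0.09263615517110035), np.float64(0.14912121948110219)]
stick [0.44   0.2903 0.186 ] [0.4426 0.2911 0.186 ]
rim [ 0.517  -0.1746  0.165 ] [ 0.5195 -0.1738  0.165 ] foot [ 0.5167 -0.1762  0.014 ]
ey [-0.0606  0.9982] ex [0.9982 0.0606] pocket [0.4388 0.2902]
skittle [ 0.4478 -0.0093  0.14  ]
yoyo [0.3445 0.1409 0.037 ]
car [0.4117 0.4025 0.04  ]
[[-0.9662  0.2578 -0.0003]
 [ 0.2578  0.9662 -0.0009]
 [ 0.     -0.001  -1.    ]]
```

Call:
{"name": "move_arm", "arguments": {
  "series": [0, -0.878, -0.3885, -0.2225, 0, 0, -0.878, -0.3885, -0.2225, 0, 0, -0.878, -0.3885, -0.2225, 0, 0, -0.878, -0.3885, -0.2225, 0, 0, -0.878, -0.3885, -0.2225, 0, 0, -0.878, -0.3885, -0.2225, 0, 0, -0.878, -0.3885, -0.2225, 0, 0, -0.878, -0.3885, -0.2225, 0, 0, -0.878, -0.3885, -0.2225, 0, 0, -0.878, -0.3885, -0.2225, 0, 0, -0.878, -0.3885, -0.2225, 0, 0, -0.878, -0.3885, -0.2225, 0]
}}

```text
t: 1.3
tcp_pos: [0.4401, 0.2915, 0.2602]
orientation: [-0.406, -3.115, 0.0]
force: [0.4, -0.2, 0.7]
grip_width: 0.0941
grasp_force: 0.0
```

Run:
```python
from h import *
s=arm.read_state();print(s['tcp_pos'],s['orientation'],s['joints'],s['t'])
p,d=arm.grab_frame("wrist");cv2.imwrite("pics/w1.png",p);np.save("pics/w1.npy",d)
```

```text
[0.44014703 0.29150676 0.26019624] [-4.05803552e-01 -3.11482405e+00  3.83073034e-04] [ 5.15543504e-01  1.97649251e-01  1.44362224e+00  7.31455144e-05
  1.50082378e+00 -7.96154575e-01] 1.3
```

View pics/w1.png

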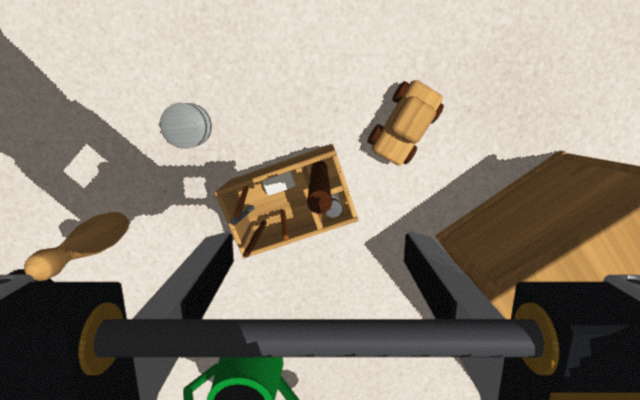

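The wrist view shows the stick's top end at about (320,202), roughly central between the fingers. The tidy's rim corners are at about (216,193), (333,147), (357,220) and (244,256).

Run:
```python
from h import *
np.set_printoptions(precision=4,suppress=True)
print(world("wrist",320,202,.186))
d=np.load("pics/w1.npy");print(d[202,320],world("wrist",320,202,d=d[202,320]))
c=np.array([world("wrist",u,v,.075) for u,v in((216,193),(333,147),(357,220),(244,256))]);print(c,c.mean(0),[np.linalg.norm(c[i]-c[i-1]) for i in range(4)])
ey=(c[1]+c[2]-c[0]-c[3])[:2];ey/=np.linalg.norm(ey);ex=np.array([ey[1],-ey[0]]);print(ey,"pocket",c.mean(0)[:2]-.021*ex+.05*ey)
p=cv2.imread("pics/w1.png");cv2.imwrite("pics/w1c.png",cv2.resize(p[140:265,205:375],None,fx=4,fy=4,interpolation=cv2.INTER_CUBIC))
```

```text
[0.4443 0.2919 0.186 ]
0.29816326 [0.4445 0.2919 0.1855]
[[0.4316 0.1699 0.075 ]
 [0.4147 0.3155 0.075 ]
 [0.5061 0.322  0.075 ]
 [0.5158 0.1771 0.075 ]] [0.4671 0.2461 0.075 ] [np.float64(0.08454698565292679), np.float64(0.14653708916836583), np.float64(0.09164909611704984), np.float64(0.1451593886673275)]
[-0.0912  0.9958] pocket [0.4416 0.294 ]
```

View pics/w1c.png

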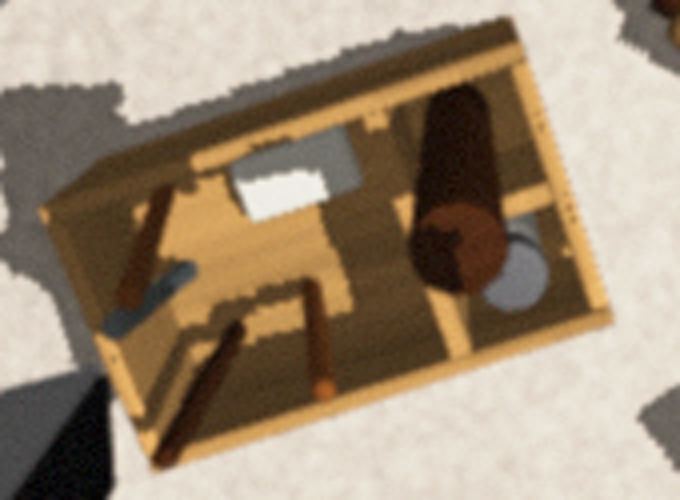

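The stick's top centre is at (319.8,201.8), which puts it at world (0.444,0.292). The top and scene cameras agree within 3 mm, and it stands upright in its pocket. Now I'll descend and grip.

Call:
{"name": "move_arm", "arguments": {
  "series": [0, -0.007, 0.002, 0.1, 0, 0, -0.007, 0.002, 0.2, 0, 0, -0.007, 0.002, 0.32, 0, 0, -0.007, 0.002, 0.32, 0, 0, -0.007, 0.002, 0.32, 0, 1, -0.007, 0.002, 0.32, 0, 1, -0.007, 0.002, 0.32, 0, 1, -0.007, 0.002, 0.32, 0, 1, -0.007, 0.002, 0.32, 0, 1, -0.007, 0.002, 0.32, 0, 1, -0.007, 0.002, 0.32, 0, 1, -0.007, 0.002, 0.32, 0],
  "force": 50
}}

```text
t: 2.55
tcp_pos: [0.444, 0.2907, 0.1324]
orientation: [-0.409, -3.115, 0.0]
force: [-0.1, 0.8, -0.3]
grip_width: 0.0413
grasp_force: 0.0
```

Call:
{"name": "move_arm", "arguments": {
  "series": [1, 0, 0, 0, 0, 1, 0, 0, 0, 0, 1, 0, 0, 0, 0, 1, 0, 0, 0, 0, 1, 0, 0, 0, 0, 1, 0, 0, 0, 0]
}}

```text
t: 3.15
tcp_pos: [0.444, 0.2908, 0.1324]
orientation: [0.409, 3.115, 0.0]
force: [-0.6, 1.1, 0.0]
grip_width: 0.0208
grasp_force: 50.0
```

Call:
{"name": "move_arm", "arguments": {
  "series": [1, 0, 0, -0.05, 0, 1, 0, 0, -0.15, 0, 1, 0, 0, -0.25, 0, 1, 0, 0, -0.35, 0, 1, 0, 0, -0.485, 0, 1, 0, 0, -0.485, 0, 1, 0, 0, -0.485, 0]
}}

```text
t: 3.85
tcp_pos: [0.4442, 0.2909, 0.3271]
orientation: [0.408, 3.113, 0.002]
force: [-0.4, -0.5, -0.1]
grip_width: 0.0208
grasp_force: 50.0
```

Run:
```python
from h import *
s=arm.read_state();M=R.from_rotvec(s['orientation']).as_matrix();print(s['tcp_pos'],s['force'],s['grip_width'],M)
t=np.array([.518-.04,-.1745+.06,s['tcp_pos'][2]])
for t in (t,np.array([.518,-.1745,s['tcp_pos'][2]])): print(M.T@(t-s['tcp_pos'])/.4)
```

```text
[0.44419761 0.29087302 0.32714333] [-0.36721779 -0.49933001 -0.06020342] 0.020754505348064087 [[-9.66180438e-01  2.57861462e-01  1.68174559e-03]
 [ 2.57863237e-01  9.66180973e-01  9.37671753e-04]
 [-1.38308118e-03  1.33962047e-03 -9.99998146e-01]]
[-3.42975025e-01 -9.57368417e-01 -8.08149522e-04]
[-4.78272554e-01 -1.07650942e+00 -7.80625726e-04]
```

Call:
{"name": "move_arm", "arguments": {
  "series": [1, -0.343, -0.957, 0, 0, 1, -0.343, -0.957, 0, 0, 1, -0.343, -0.957, 0, 0, 1, -0.343, -0.957, 0, 0, 1, -0.343, -0.957, 0, 0, 1, -0.343, -0.957, 0, 0, 1, -0.343, -0.957, 0, 0, 1, -0.343, -0.957, 0, 0, 1, -0.343, -0.957, 0, 0, 1, -0.343, -0.957, 0, 0, 1, -0.343, -0.957, 0, 0, 1, -0.343, -0.957, 0, 0]
}}

```text
t: 5.05
tcp_pos: [0.4778, -0.1132, 0.3261]
orientation: [-0.406, -3.115, -0.0]
force: [-0.4, -0.4, 1.1]
grip_width: 0.021
grasp_force: 50.0
```

Run:
```python
from h import *
s=arm.read_state();print(s['tcp_pos'],s['joints'],s['t'])
p,d=arm.grab_frame("wrist");cv2.imwrite("pics/w2.png",p);np.save("pics/w2.npy",d)
p,d=arm.grab_frame("scene");cv2.imwrite("pics/s2.png",p)
```

```text
[ 0.47783475 -0.11318167  0.32614341] [-3.07281449e-01  9.59390416e-02  1.41191491e+00  1.63835191e-04
  1.63418144e+00 -1.61897380e+00] 5.05
```

View pics/w2.png

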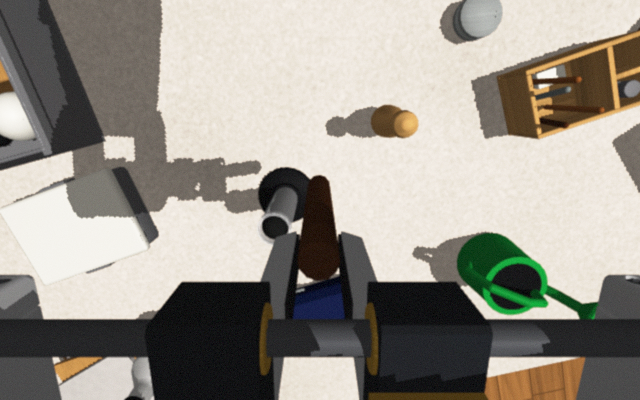

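The wrist view shows the tube's rim at about (274,228), just left of the held stick. The stick's lower end is near (318,183).

Run:
```python
from h import *
p=cv2.imread("pics/w2.png");q=cv2.imread("pics/s2.png")
f=lambda p,x,y,w,h,s:cv2.resize(p[y:y+h,x:x+w],None,fx=s,fy=s,interpolation=cv2.INTER_CUBIC)
cv2.imwrite("pics/c2.png",np.hstack([f(p,245,160,100,125,4),f(q,245,85,100,125,4)]))
```

```text
(no output)
```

View pics/c2.png

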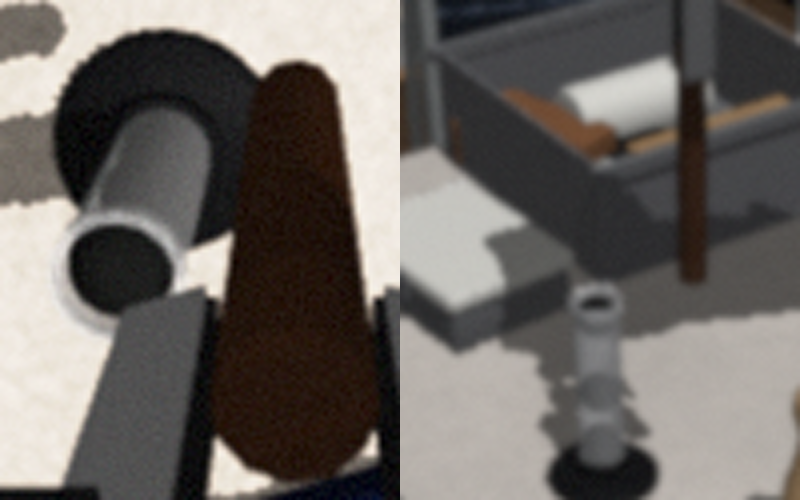

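Run:
```python
from h import *
np.set_printoptions(precision=4,suppress=True)
print("rim",world("wrist",275.1,227.7,.165),world("scene",294.3,160,.165),"foot w",world("wrist",245+157/4,160+140/4,.014))
print("stick end",world("wrist",318.75,185.7,.2),world("scene",318,154.2,.2))
s=arm.read_state();M=R.from_rotvec(s['orientation']).as_matrix();print(s['tcp_pos'])
# stick width as a range check
print(np.linalg.norm(world("wrist",308,185.7,.2)-world("wrist",329.5,185.7,.2)))
```

```text
rim [ 0.5208 -0.1751  0.165 ] [ 0.5219 -0.1727  0.165 ] foot w [ 0.5192 -0.1786  0.014 ]
stick end [ 0.4791 -0.1131  0.2   ] [ 0.4781 -0.1122  0.2   ]
[ 0.4779 -0.1134  0.3264]
0.021336796694855453
```

Call:
{"name": "move_arm", "arguments": {
  "series": [1, -0.141, -0.1215, 0, 0, 1, -0.141, -0.1215, 0, 0, 1, -0.141, -0.1215, 0, 0, 1, -0.141, -0.1215, 0.05, 0, 1, -0.141, -0.1215, 0.05, 0, 1, -0.141, -0.1215, 0.05, 0, 1, -0.141, -0.1215, 0.05, 0]
}}

```text
t: 5.85
tcp_pos: [0.5199, -0.1755, 0.3076]
orientation: [0.407, 3.114, -0.001]
force: [-0.2, -0.3, -0.6]
grip_width: 0.0212
grasp_force: 50.0
```

Run:
```python
from h import *
s=arm.read_state();print(s['tcp_pos'],s['joints'],s['force'])
p,d=arm.grab_frame("wrist");q,_=arm.grab_frame("scene")
f=lambda p,x,y,w,h,s:cv2.resize(p[y:y+h,x:x+w],None,fx=s,fy=s,interpolation=cv2.INTER_CUBIC)
cv2.imwrite("pics/c3.png",np.hstack([f(p,275,150,80,100,5),f(q,255,120,80,100,5)]))
```

```text
[ 0.5199131  -0.17549313  0.3076304 ] [-3.92293961e-01  2.33640765e-01  1.29411941e+00  1.90984846e-05
  1.61234281e+00 -1.70297993e+00] [-0.2085172  -0.33749442 -0.56005536]
```

View pics/c3.png

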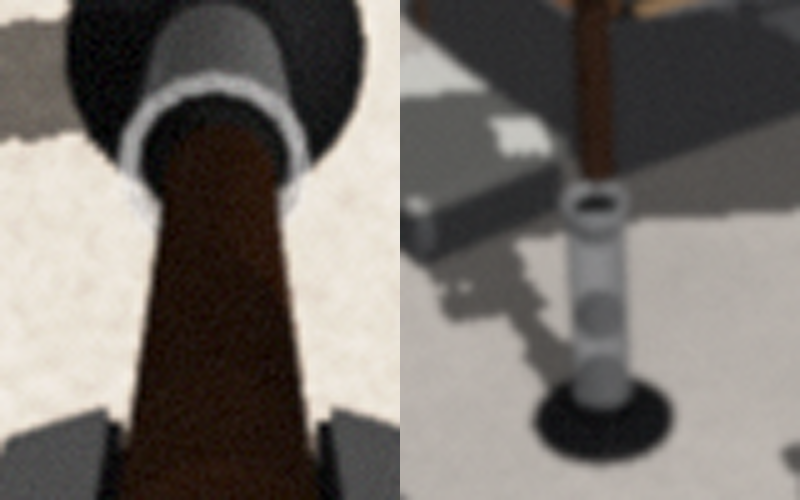

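The stick is over the bore. In the left crop the rim's apex is at y=72 (centre about (214,157)) and the stick-end apex is at y=125 (centre about (219,174)). In the scene crop both lie at x=598.

Run:
```python
from h import *
np.set_printoptions(precision=4,suppress=True)
print(world("wrist",275+214/5,150+157/5,.165),world("wrist",275+219/5,150+174/5,.1815))
print(world("scene",255+598/5,120+205/5,.165),world("scene",255+598/5,120+182/5,.1815))
```

```text
[ 0.52   -0.1762  0.165 ] [ 0.5203 -0.1753  0.1815]
[ 0.3311 -0.0335  0.165 ] [ 0.3327 -0.0332  0.1815]
```

Alignment is within 1 mm. Ramming down in gentle steps.

Call:
{"name": "move_arm", "arguments": {
  "series": [1, 0, 0, 0.02, 0, 1, 0, 0, 0.04, 0, 1, 0, 0, 0.055, 0, 1, 0, 0, 0.07, 0, 1, 0, 0, 0.085, 0, 1, 0, 0, 0.1, 0, 1, 0, 0, 0.115, 0, 1, 0, 0, 0.13, 0, 1, 0, 0, 0.14, 0, 1, 0, 0, 0.15, 0, 1, 0, 0, 0.15, 0],
  "force": 60
}}

```text
t: 7.05
tcp_pos: [0.5197, -0.176, 0.2459]
orientation: [-0.408, -3.114, -0.0]
force: [0.1, 0.7, -0.2]
grip_width: 0.0209
grasp_force: 60.0
```

Call:
{"name": "move_arm", "arguments": {
  "series": [1, 0, 0, 0.005, 0, 1, 0, 0, 0.01, 0, 1, 0, 0, 0.015, 0]
}}

```text
t: 7.35
tcp_pos: [0.5198, -0.176, 0.2405]
orientation: [0.408, 3.115, -0.0]
force: [0.1, -0.1, 3.4]
grip_width: 0.021
grasp_force: 60.0
```

Call:
{"name": "move_arm", "arguments": {
  "series": [1, 0, 0, 0.005, 0, 1, 0, 0, 0.01, 0, 1, 0, 0, 0.0125, 0]
}}

```text
t: 7.65
tcp_pos: [0.5199, -0.176, 0.2355]
orientation: [0.408, 3.115, -0.0]
force: [-0.3, 0.7, 5.3]
grip_width: 0.0205
grasp_force: 60.0
```

Call:
{"name": "move_arm", "arguments": {
  "series": [1, 0, 0, 0.0025, 0, 1, 0, 0, 0.005, 0, 1, 0, 0, 0.0075, 0]
}}

```text
t: 7.95
tcp_pos: [0.5206, -0.1763, 0.2344]
orientation: [0.408, 3.111, -0.001]
force: [-0.6, 1.2, 20.8]
grip_width: 0.0209
grasp_force: 60.0
```

Force rose steeply to 20.8 N at the expected depth, so the balls are packed. I'll retract and check.

Call:
{"name": "move_arm", "arguments": {
  "series": [1, 0, 0, -0.01, 0, 1, 0, 0, -0.05, 0, 1, 0, 0, -0.12, 0, 1, 0, 0, -0.19, 0, 1, 0, 0, -0.24, 0, 1, 0, 0, -0.24, 0, 1, 0, 0, -0.24, 0]
}}

```text
t: 8.65
tcp_pos: [0.5196, -0.176, 0.3271]
orientation: [-0.408, -3.114, -0.0]
force: [-0.0, -0.2, -1.0]
grip_width: 0.0208
grasp_force: 60.0
```

Run:
```python
from h import *
np.set_printoptions(precision=4,suppress=True)
s=arm.read_state();M=R.from_rotvec(s['orientation']).as_matrix();print(s['tcp_pos'],s['orientation'],s['t'],s['force'])
t=np.array([.4435,.291,s['tcp_pos'][2]]);print(M,M.T@(t-s['tcp_pos'])/.4)
q,_=arm.grab_frame("scene");p,_=arm.grab_frame("wrist")
f=lambda p,x,y,w,h,s:cv2.resize(p[y:y+h,x:x+w],None,fx=s,fy=s,interpolation=cv2.INTER_CUBIC)
cv2.imwrite("pics/c4.png",np.hstack([f(p,275,150,80,100,5),f(q,255,120,80,100,5)]))
```

```text
[ 0.5196 -0.176   0.3271] [-0.4084 -3.1136 -0.0005] 8.65 [-0.0046 -0.2217 -0.9827]
[[-0.9662  0.2579 -0.0013]
 [ 0.2579  0.9662  0.0005]
 [ 0.0014  0.0001 -1.    ]] [0.485  1.0788 0.0008]
```

View pics/c4.png

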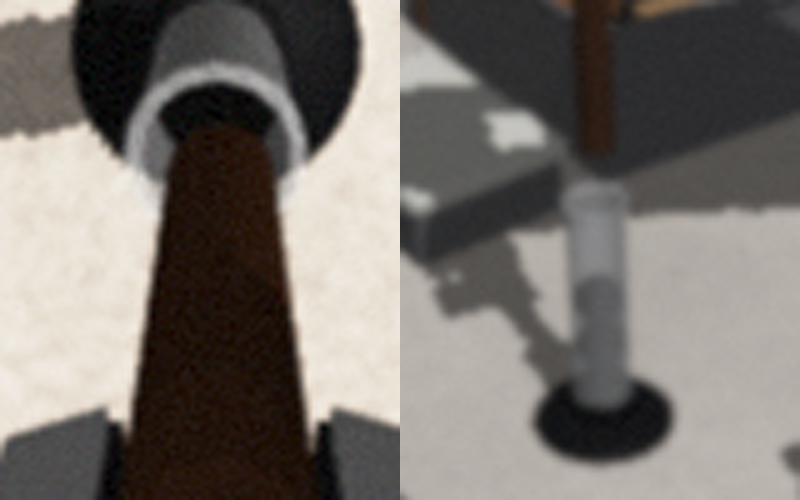

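The scene crop shows the three balls stacked without gaps from the foot, their top at y≈275, well below the rim. Returning the stick to the tidy.

Call:
{"name": "move_arm", "arguments": {
  "series": [1, 0.485, 1, 0, 0, 1, 0.485, 1, 0, 0, 1, 0.485, 1, 0, 0, 1, 0.485, 1, 0, 0, 1, 0.485, 1, 0, 0, 1, 0.485, 1, 0, 0, 1, 0.485, 1, 0, 0, 1, 0.485, 1, 0, 0, 1, 0.485, 1, 0, 0, 1, 0.485, 1, 0, 0, 1, 0.485, 1, 0, 0, 1, 0.485, 1, 0, 0]
}}

```text
t: 9.95
tcp_pos: [0.4356, 0.2597, 0.3279]
orientation: [-0.41, -3.114, 0.001]
force: [0.4, 1.3, 0.1]
grip_width: 0.021
grasp_force: 60.0
```

Run:
```python
from h import *
np.set_printoptions(precision=4,suppress=True)
s=arm.read_state();M=R.from_rotvec(s['orientation']).as_matrix();print(s['tcp_pos'])
print(M.T@(np.array([.4438,.2908,.327])-s['tcp_pos'])/.4)
```

```text
[0.4356 0.2597 0.3279]
[0.0004 0.0805 0.0021]
```

Call:
{"name": "move_arm", "arguments": {
  "series": [1, 0, 0.08, 0, 0, 1, 0, 0.08, 0, 0, 1, 0, 0.08, 0.1, 0, 1, 0, 0.08, 0.2, 0, 1, 0, 0.08, 0.27, 0, 1, 0, 0.08, 0.27, 0, 1, 0, 0.08, 0.27, 0]
}}

```text
t: 10.65
tcp_pos: [0.4443, 0.2907, 0.2216]
orientation: [0.41, 3.114, 0.001]
force: [0.0, -0.1, 0.1]
grip_width: 0.0209
grasp_force: 60.0
```

Run:
```python
from h import *
s=arm.read_state();print(s['tcp_pos'],s['force'],s['t'])
q,_=arm.grab_frame("scene");p,_=arm.grab_frame("wrist")
f=lambda p,x,y,w,h,s:cv2.resize(p[y:y+h,x:x+w],None,fx=s,fy=s,interpolation=cv2.INTER_CUBIC)
cv2.imwrite("pics/c5.png",np.hstack([f(p,265,130,80,100,5),f(q,360,195,80,100,5)]))
```

```text
[0.44428154 0.29066061 0.22162863] [ 0.02442662 -0.1059477   0.06242071] 10.65
```

View pics/c5.png

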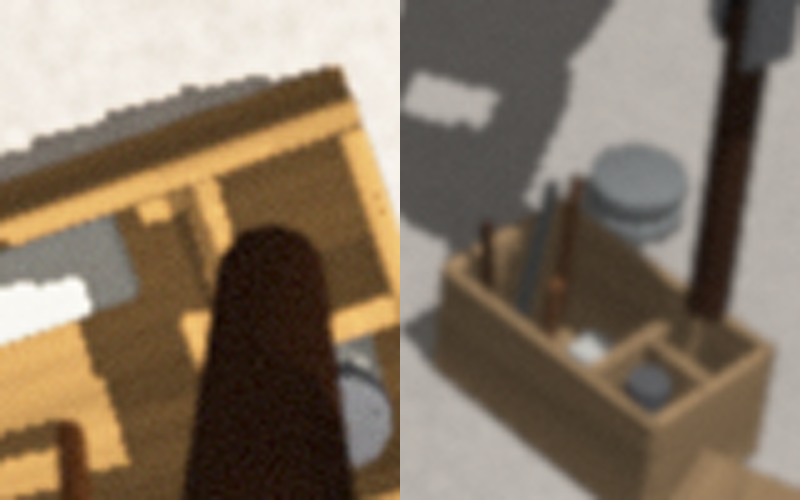

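The stick hangs above its pocket. In the wrist crop the end is centred at about (268,275), and the pocket's inner corners are at about (218,180), (345,138), (388,297) and (250,340).

Run:
```python
from h import *
np.set_printoptions(precision=4,suppress=True)
c=np.array([world("wrist",265+u/5,130+v/5,.075) for u,v in((218,180),(345,138),(388,297))]);print(c,(c[0]+c[2])/2,np.linalg.norm(c[1]-c[0]),np.linalg.norm(c[2]-c[1]))
print("end",world("wrist",265+268/5,130+275/5,.0955))
```

```text
[[0.4277 0.2858 0.075 ]
 [0.426  0.3134 0.075 ]
 [0.4611 0.3139 0.075 ]] [0.4444 0.2998 0.075 ] 0.02770029892107839 0.0350096253718754
end [0.4455 0.2917 0.0955]
```

Call:
{"name": "move_arm", "arguments": {
  "series": [1, 0, 0.003, 0.05, 0, 1, 0, 0.003, 0.1, 0, 1, 0, 0.003, 0.15, 0, 1, 0, 0.003, 0.19, 0, 1, 0, 0.003, 0.21, 0, 1, 0, 0.003, 0.218, 0, 1, 0, 0.003, 0.218, 0]
}}

```text
t: 11.45
tcp_pos: [0.4445, 0.2927, 0.134]
orientation: [0.408, 3.114, 0.001]
force: [-0.8, -0.0, -0.8]
grip_width: 0.0206
grasp_force: 60.0
```

Call:
{"name": "move_arm", "arguments": {
  "series": [1, 0, 0, 0.002, 0, 1, 0, 0, 0.004, 0, 1, 0, 0, 0.004, 0]
}}

```text
t: 11.75
tcp_pos: [0.4444, 0.2928, 0.1324]
orientation: [0.408, 3.114, 0.001]
force: [-0.7, -0.2, 3.7]
grip_width: 0.0208
grasp_force: 60.0
```

Contact with the pocket floor (3.7 N). Releasing by opening fully.

Call:
{"name": "move_arm", "arguments": {
  "series": [0.7, 0, 0, 0, 0, 0.6, 0, 0, 0, 0, 0.4, 0, 0, 0, 0, 0, 0, 0, 0, 0, 0, 0, 0, 0, 0, 0, 0, 0, 0, 0, 0, 0, 0, 0, 0, 0, 0, 0, 0, 0, 0, 0, 0, 0, 0, 0, 0, 0, 0, 0]
}}

```text
t: 12.75
tcp_pos: [0.4441, 0.2926, 0.1317]
orientation: [0.408, 3.115, -0.0]
force: [0.9, -0.9, 0.3]
grip_width: 0.093
grasp_force: 0.0
```

Call:
{"name": "move_arm", "arguments": {
  "series": [0, 0, 0, -0.05, 0, 0, 0, 0, -0.15, 0, 0, 0, 0, -0.25, 0, 0, 0, 0, -0.35, 0, 0, 0, 0, -0.4, 0, 0, 0, 0, -0.4, 0, 0, 0.2, 0, -0.4, 0, 0, 0.2, 0, -0.4, 0, 0, 0.2, 0, -0.4, 0, 0, 0.2, 0, -0.4, 0]
}}

```text
t: 13.75
tcp_pos: [0.3665, 0.3132, 0.2909]
orientation: [-0.407, -3.115, 0.001]
force: [0.1, 0.2, -0.5]
grip_width: 0.094
grasp_force: 0.0
```

Run:
```python
from h import *
s=arm.read_state();print(s['tcp_pos'],s['grip_width'],s['t'])
q,_=arm.grab_frame("scene")
cv2.imwrite("pics/c6.png",cv2.resize(q[130:310,200:500],None,fx=2.6,fy=2.6,interpolation=cv2.INTER_CUBIC))
```

```text
[0.36654329 0.31321404 0.29088971] 0.09403980913060847 13.75
```

View pics/c6.png

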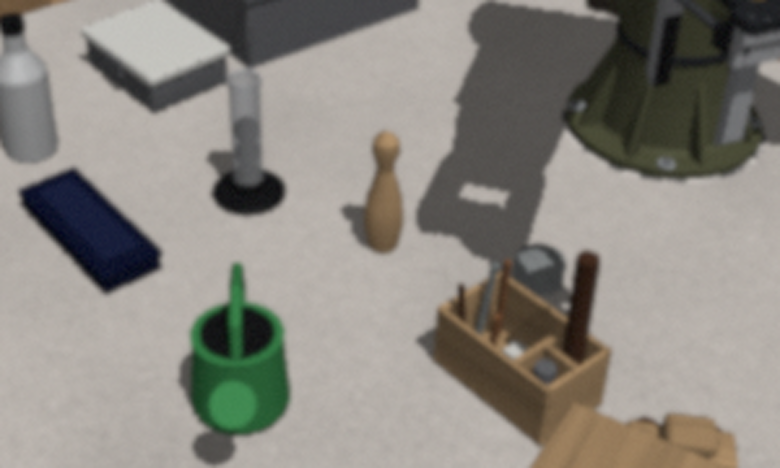

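The stick stands upright in its own pocket at (583,305), the balls are packed in the tube at (247,150), and nothing else has moved.

```bash
python3 -c "
from plant import arm
print(arm.hand_in())"
```

```text
the job is handed in; nothing more can be done
None
```

All three balls are packed on the tube's floor (the push peaked at about 21 N), the stick is back upright in its own pocket and released, the other things look undisturbed, and the job was handed in at about 14 s.

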